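# Load the serving caddy and lift it level

## Robot

A 6-joint arm with a two-finger parallel gripper is mounted at the origin on the work surface. World frame = base frame: x ahead of the robot, y to its left, z up, the work surface at z = 0. Lengths are in m, angles in rad, forces in N, time in s.
With the tool pointing down it reaches from about 0.3 to 0.775 m from the base axis. Payload 14.6 kg.
Tool frame: the origin (TCP) lies at the very end of the fingers, on their centre line; the grasp point (between the pads) lies 19 mm behind it; z points along the fingers, y is the line along which they close (so a half turn about z gives the same grasp; the last joint's range is limited). The gripper opens to 94 mm and grips with 3 to 60 N. Pads are 16 mm wide; open, the fingers measure 119 mm over their backs; the gripper's body (75 mm by 177 mm) begins 78 mm behind the grasp point.
Start: joints at [-1.23, 0.3, 1.521, -0, 1.321, -0.067], TCP at [0.218, -0.505, 0.205] pointing down, gripper open.
Joint ranges: [-3.03, 3.03], [-0.79, 2.21], [0.23, 2.52], [-1.04, 4.18], [0, 3.07], [-2.55, 2.55]. Speed limits (rad/s): [2.22, 2.22, 2.57, 3.14, 3.14, 3.14].

## Interface

Orientations are given as [roll, pitch, yaw] about the fixed x, y, z axes, in that order (R = Rz(yaw) Ry(pitch) Rx(roll)).
In Python, from station import ctrl, cams gives the robot as it stands. The module is installed in compiled form; this text tells all that it offers.
- The arm moves only by the tool arm_command, never from a script. Its argument "plan" is a list that holds one entry, the list of rows, each a list of 7 numbers: the shift along the tool's x, y, z in normalised numbers (1 is 500 mm), then the turn, a rotation vector about the tool's x, y, z in parts of the range, where 1.0 means pi/2 rad, then the closure, from -1 (fully open) to 1 (shut). A call has 1 to 12 rows; each row is the pose to reach, as a shift and turn from the pose commanded when the call began, along the tool's axes at that moment; what a row does not reach only later rows make up. A row lasts 1/10 s, in which the tool goes at most 50 mm and 8.59 degrees, less where a joint would pass 70% of its speed; a pose out of reach is approached as far as the arm can. No shift or turn number may pass 1 either way. A call with a gripper value outside its range is refused whole. The fingers move at their own pace and stop on an object; "squeeze" is the grip in N (left out, the last holds). Time passes only in rows, so rows that repeat a pose let the fingers close. It gives the time, the measured TCP pose, the force, the opening and the grip force at its end, in the units of the state.
- ctrl.get_obs(): the state, without advancing time (a new reading comes with each control period).
- cams.camera(name): name is "side" or "top" or "wrist"; returns (picture, depth): 384x512x3 uint8, blue, green, red; 384x512 float32, m along the optical axis (not along the pixel's ray), 0 where there is no reading.
- cams.camera_info(name): a dict with "fx", "fy", "cx", "cy" (pixels), "dist_coeffs" ([k1, k2, p1, p2, k3] as OpenCV has them; the pictures are not rectified), "world_to_cam" (4x4, takes a point from world to camera coordinates). Camera axes: x right, y down, z forward; pixel columns grow to the right and rows downward; lengths in m; the calibration is good to about 2 mm. A picture is of the moment at which its call begins: read the wrist's pose just before it. camera_info takes no time and is no camera call; for the wrist camera it gives the pose at the moment of the call.
- ctrl.hand_in(): hands the job in; it is judged then, once.
The state is a dict: "time_s": time; "qpos": joint angles; "joint_vel": joint speeds; "tau": joint torques, N m; "ee_pos": TCP position; "eef_rot": TCP orientation; "force": force on the tool from outside, world axes, zero at the start; "moment": the same for the moment, N m; "grip_width": finger opening in m; "grip_force": force on a finger pad.
Only numpy, scipy, OpenCV 4.12 (cv2) and the standard library are available. Lean on these libraries where they do the work, as an engineer would, in place of code of your own. Each camera call takes 0.05 s, during which the arm holds its last target. There are 200 camera calls.

## Task

Load the wooden carrying caddy: stand the blue tin on its bare white pad, long side in line with the caddy, and set the red tin squarely on top of the blue one, letting go of each. Then pick the loaded caddy up by its handle, raise it straight up about 12 cm off the worktop and finish while holding it there, level and still, with both tins and the black canister still in place. Keep the caddy level throughout and leave the other things on the worktop alone.

Things in the scene. Friction and masses are not known exactly. Their poses are not given: they have to be found in the camera images.
- caddy: loose wooden carrying caddy, 0.35 kg (loaded: under 1 kg, nearly balanced about its middle): tray 130 (x) by 300 (y), 10 thick, edge lip 6 wide and 6 high above the tray, bridge handle in the middle. White pads 66 x 86 centred 100 mm either side of the middle along y: the -y one is bare, the +y one carries the canister. Origin: centre of the underside; z up
- free_pad (a point): centre of the bare white pad, on the tray's upper face (10 mm above the caddy's underside); axes as the caddy's
- canister_pad (a point): centre of the other white pad, under the canister; axes as the caddy's
- handle (a point): centre of the caddy's dark wooden handle bar: 20 wide (x), 64 long (y), 24 high (its underside 128 and its top 152 above the caddy's underside), carried on two 12 mm thick steel posts at y = +-22; grip it from above across its 20 mm width. Axes as the caddy's
- canister: closed black canister with aluminium cap, loose, diameter 62, height 85, about 0.25 kg, standing on the caddy's +y pad. Origin: centre of the underside
- blue_tin: closed blue tin, loose, 56 (x) by 78 (y) by 45 high, about 0.14 kg, a thin steel seam round it that stands out 0.6 mm and a small silver panel on the lid. Origin: centre of the underside, z up; y is its long side
- red_tin: closed red tin, loose, 56 (x) by 78 (y) by 36 high, about 0.11 kg, same seam and panel. Origin: centre of the underside, z up; y is its long side
- butter: gold butter pack with a paper band, 60 (x) by 85 (y) by 34 high, loose, not needed. Origin: centre of the underside
- spice_jar: amber spice jar with green cap, diameter 44, height 75, loose, not needed. Origin: centre of the underside
Things that resemble listed ones, but are neither listed nor needed, are in the scene too. Of the things like the red_tin, leave any that is pink, purple or turquoise; of the rest the larger one is meant.

How it is judged:
On the way, in this order (a step that is already met when the one before it is completed fails the run):
1. the blue tin stands on the bare pad, in line with the caddy, and is let go (horizontal distance between blue_tin and free_pad below 0.015 m and z of blue_tin in the frame of free_pad between -0.005 and 0.005 m and angle between the y axis of blue_tin and the y axis of caddy, either way round below 0.2 rad and contact force between the fingers and blue_tin below 0.2 N and linear speed of blue_tin below 0.03 m/s), for 0.2 s.
2. the red tin stands squarely on the blue one and is let go, the blue one still on its pad (horizontal distance between blue_tin and free_pad below 0.015 m and z of blue_tin in the frame of free_pad between -0.005 and 0.005 m and angle between the y axis of blue_tin and the y axis of caddy, either way round below 0.2 rad and x of red_tin in the frame of blue_tin between -0.01 and 0.01 m and y of red_tin in the frame of blue_tin between -0.01 and 0.01 m and z of red_tin in the frame of blue_tin between 0.04 and 0.05 m and angle between the y axis of red_tin and the y axis of blue_tin, either way round below 0.15 rad and contact force between the fingers and red_tin below 0.2 N and linear speed of red_tin below 0.03 m/s), for 0.2 s.
At the end, for the whole second after the job is handed in: Held by the handle, touching no bystander: caddy 90-180 mm up, < 200 mm from its start, tilt < 0.1 rad, < 0.03 m/s, < 0.2 rad/s; blue tin within 15 mm, 0.2 rad of its pad; red flat on it within 10 mm each way, 0.15 rad; canister upright within 20 mm of its pad; fingers off all three (height (world z) of caddy between 0.09 and 0.18 m and distance of caddy from where it was at the start of the episode below 0.2 m and angle between caddy's own z axis and vertical below 0.1 rad and linear speed of caddy below 0.03 m/s and angular speed of caddy below 0.2 rad/s and contact force between the fingers and caddy above 3 N and horizontal distance between blue_tin and free_pad below 0.015 m and z of blue_tin in the frame of free_pad between -0.005 and 0.005 m and angle between the y axis of blue_tin and the y axis of caddy, either way round below 0.2 rad and x of red_tin in the frame of blue_tin between -0.01 and 0.01 m and y of red_tin in the frame of blue_tin between -0.01 and 0.01 m and z of red_tin in the frame of blue_tin between 0.04 and 0.05 m and angle between the y axis of red_tin and the y axis of blue_tin, either way round below 0.15 rad and horizontal distance between canister and canister_pad below 0.02 m and z of canister in the frame of canister_pad below 0.006 m and angle between canister's own z axis and vertical below 0.15 rad and contact force between the fingers and blue_tin below 0.2 N and contact force between the fingers and red_tin below 0.2 N and contact force between the fingers and canister below 0.2 N and contact force between caddy and butter below 0.1 N and contact force between caddy and spice_jar below 0.1 N); the arm keeps its last pose, push and grip.
It fails at once if the caddy is tilted by more than 0.25 rad (angle between caddy's own z axis and vertical above 0.25 rad).
It fails at once if a bystander is moved by more than 30 mm or knocked over (distance of any of butter, spice_jar from where it was at the start of the episode above 0.03 m or angle between any of butter, spice_jar's own z axis and vertical above 0.4 rad).
It also fails if it takes over 72 s, if anything falls off the work surface, if the arm or the gripper's body presses on something with over 40 N, if the wrist force passes 120 N, or if a joint passes its speed limit or range.

## Working session

There is one attempt and no reset: what is moved stays moved. The work goes in short steps, Python scripts to look and compute and a tool call to move; the robot and the scene stay as the last step left them, time stands still between calls to the robot, and variables do not carry over. Pictures are saved under pics/ and viewed, at most 10 in all, crops included, and the job is handed in when it is done.

Besides the shell and the picture viewer there is one more tool, called as a command line: name --argument value ..., lists and objects as JSON in quotes. arm_command: Moves the arm, as the interface text tells. Its arguments: {"type":"object","properties":{"plan":{"type":"array"},"squeeze":{"type":"number"}},"required":["plan"]}

```bash
mkdir -p pics; cat > h.py <<'E'
import numpy as np, cv2
from station import ctrl, cams
from scipy.spatial.transform import Rotation as R
def grab(n):
    i=cams.camera_info(n); p,d=cams.camera(n); return i,p,d
def world(i,d,u,v):
    K=np.array([[i['fx'],0,i['cx']],[0,i['fy'],i['cy']],[0,0,1]])
    n=cv2.undistortPoints(np.array([[[u,v]]],float),K,np.array(i['dist_coeffs']))[0,0]
    c=np.array([n[0]*d,n[1]*d,d,1]); return (np.linalg.inv(i['world_to_cam'])@c)[:3]
def worldmap(i,d):
    h,w=d.shape; K=np.array([[i['fx'],0,i['cx']],[0,i['fy'],i['cy']],[0,0,1]])
    vv,uu=np.mgrid[:h,:w]
    n=cv2.undistortPoints(np.stack([uu,vv],-1).reshape(-1,1,2).astype(float),K,np.array(i['dist_coeffs'])).reshape(h,w,2)
    c=np.concatenate([n*d[...,None],d[...,None],np.ones((h,w,1))],-1)
    return (c@np.linalg.inv(i['world_to_cam']).T)[...,:3]
def topixel(i,P):
    K=np.array([[i['fx'],0,i['cx']],[0,i['fy'],i['cy']],[0,0,1]]); W=np.array(i['world_to_cam'])
    return cv2.projectPoints(np.array(P,float).reshape(-1,1,3),W[:3,:3],W[:3,3],K,np.array(i['dist_coeffs']))[0].reshape(-1,2)
E
python3 - <<'E'
from h import *
for n in('top','side'):
    i,p,d=grab(n); cv2.imwrite(f'pics/{n}0.png',cv2.resize(p,(800,600))); np.savez(f'{n}0',p=p,d=d); 
    print(n,i)
o=ctrl.get_obs(); print({k:np.round(v,3) for k,v in o.items()})
E
```

```text
top {'fx': 378.72351173731124, 'fy': 378.72351173731124, 'cx': 259.2007692397091, 'cy': 188.87287064410748, 'dist_coeffs': array([0.0284033, 0.       , 0.       , 0.       , 0.       ]), 'world_to_cam': array([[-0.02075578, -0.99939029,  0.02807567, -0.08285456],
       [-0.99586061,  0.01818062, -0.08905679,  0.52593167],
       [ 0.08849206, -0.0298079 , -0.99563078,  1.11347124],
       [ 0.        ,  0.        ,  0.        ,  1.        ]])}
side {'fx': 467.40914264579067, 'fy': 467.40914264579067, 'cx': 244.77524023314749, 'cy': 191.66596074978258, 'dist_coeffs': array([-0.09964554,  0.        ,  0.        ,  0.        ,  0.        ]), 'world_to_cam': array([[-0.95261075, -0.30418055,  0.00263471,  0.45007023],
       [-0.18746778,  0.58023301, -0.79258153,  0.23410089],
       [ 0.23955914, -0.75551561, -0.60976026,  1.34323207],
       [ 0.        ,  0.        ,  0.        ,  1.        ]])}
{'time_s': np.float64(0.1), 'qpos': array([-1.23 ,  0.3  ,  1.522,  0.   ,  1.321, -0.067]), 'joint_vel': array([-0.   , -0.002, -0.001, -0.   ,  0.001, -0.002]), 'tau': array([ 0.0000e+00, -5.3265e+01, -3.5329e+01,  7.1000e-02,  2.3000e-02,
       -0.0000e+00]), 'ee_pos': array([ 0.218, -0.505,  0.205]), 'eef_rot': array([-3.141, -0.   ,  0.408]), 'force': array([-0.627,  0.056,  0.631]), 'moment': array([-0.014, -0.029, -0.008]), 'grip_force': np.float64(0.0), 'grip_width': np.float64(0.094)}
```

View pics/top0.png

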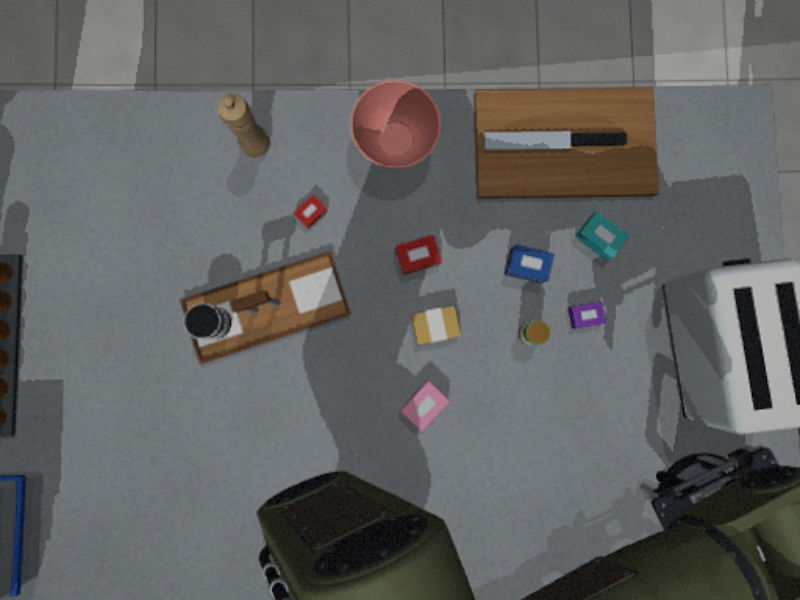

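View pics/side0.png

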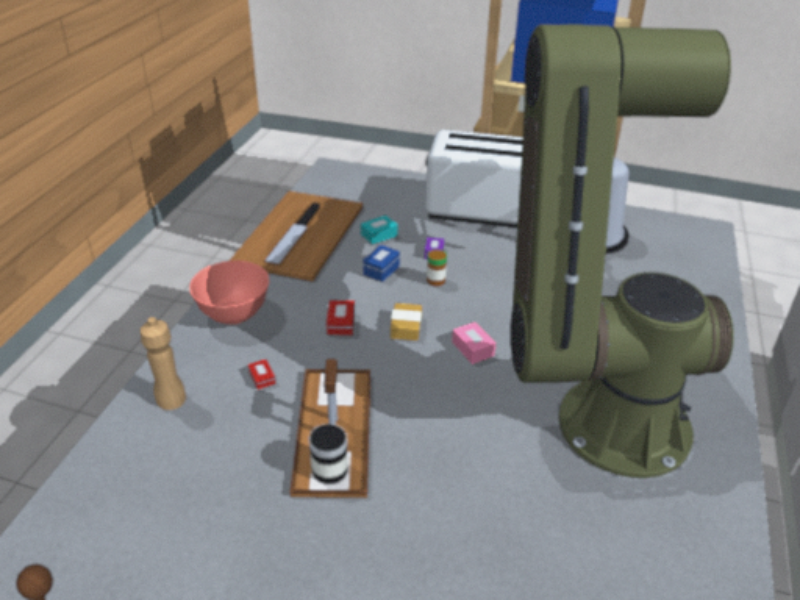

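Top view: larger red tin at (418,254), red decoy (small) at (311,211), pink at (425,406), purple at (588,314), turquoise at (603,236). The only blue tin is at (530,263). By the description the target is (418,254). The caddy is centred near (265,307), with the bare pad at (316,290) and the canister at (208,322).

```bash
cat > m.py <<'E'
from h import *
def meas(n,i,p,d,seeds,win=40):
    W=worldmap(i,d); hsv=cv2.cvtColor(p,cv2.COLOR_BGR2HSV)
    for name,(u,v,zt) in seeds.items():
        u0,v0=max(0,u-win),max(0,v-win)
        w=W[v0:v+win,u0:u+win]; dd=d[v0:v+win,u0:u+win]
        m=((np.abs(w[...,2]-zt)<.007)&(dd>0)).astype(np.uint8)
        nl,l=cv2.connectedComponents(m); 
        k=l[v-v0,u-u0]
        if k==0: print(name,'seed z',W[v,u]); continue
        pts=w[l==k]; (c,s,a)=cv2.minAreaRect((pts[:,:2]*1000).astype(np.float32))
        if s[0]>s[1]: a+=90
        print(n,name,'c',np.round(c,1),'size',np.round(sorted(s),1),'long-axis yaw',round((a+90)%180,1),'z',round(np.median(pts[:,2])*1000,1),len(pts))
E
python3 - <<'E'
from m import *
z=np.load('top0.npz'); i=cams.camera_info('top'); p,d=z['p'],z['d']
S={'blue':(339,168,.045),'red':(267,162,.036),'smallred':(198,135,.025),'butter':(279,208,.034),'pink':(272,260,.036),'jar':(343,212,.075),'bar':(160,193,.152),'can':(131,205,.085+.01)}
meas('top',i,p,d,S)
W=worldmap(i,d)
print(W[185,202],W[196,150],W[240,240])
# pad corners & tray outline by eye from big crop
c=p[150:240,110:230]; cv2.imwrite('pics/crop_caddy.png',cv2.resize(c,(800,600),interpolation=cv2.INTER_CUBIC))
c=p[120:210,240:360]; cv2.imwrite('pics/crop_tins.png',cv2.resize(c,(800,600),interpolation=cv2.INTER_CUBIC))
E
```

```text
top blue c [ 582.3 -334.2] size [56.4 78.4] long-axis yaw 74.9 z 45.0 492
top red c [ 604.4 -119.5] size [55.8 77.8] long-axis yaw 105.3 z 36.2 485
top smallred c [693.2  87.5] size [39.3 51.7] long-axis yaw 134.1 z 24.3 229
top butter c [ 467.7 -150.6] size [60.5 84.9] long-axis yaw 99.9 z 34.0 573
top pink c [ 315.8 -125.4] size [57.2 78.3] long-axis yaw 136.3 z 36.4 520
top jar c [ 448.8 -333.2] size [40.5 44.3] long-axis yaw 88.4 z 75.4 196
top bar c [509.3 175.9] size [20.  65.7] long-axis yaw 106.6 z 151.1 190
top can c [481.2 271.5] size [58.5 61.2] long-axis yaw 88.8 z 94.6 419
[0.5396943  0.07875984 0.01759968] [0.49940207 0.19930101 0.1506047 ] [ 0.37200686 -0.03242342 -0.0016554 ]
```

View pics/crop_caddy.png

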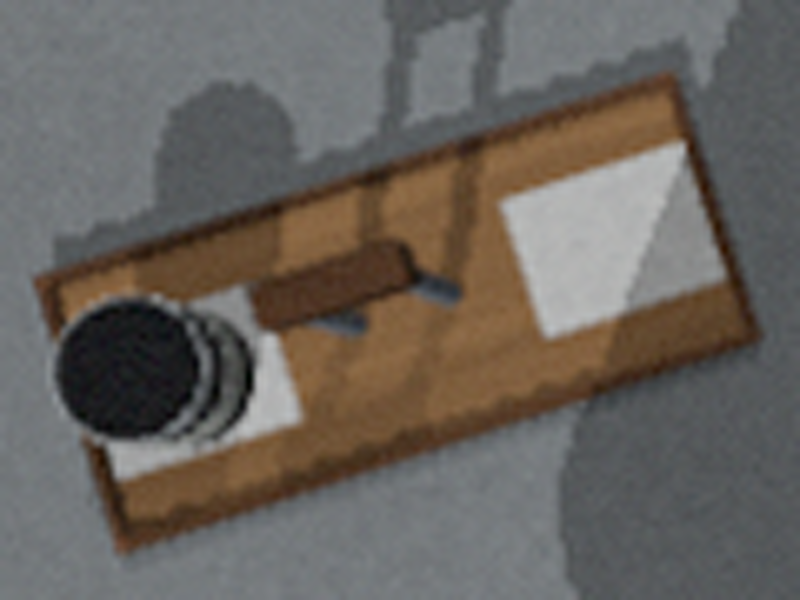

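View pics/crop_tins.png

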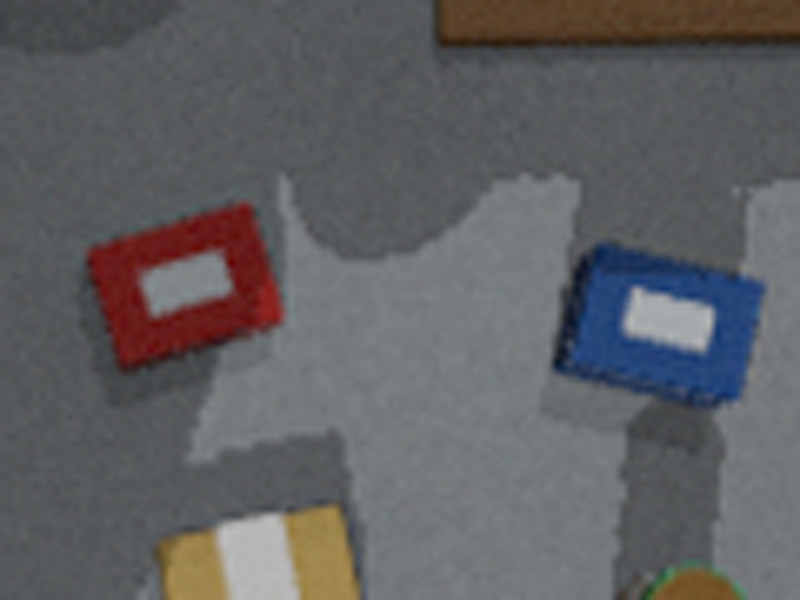

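Crops confirm the larger red tin and the blue tin. The caddy's outer corners are at crop (672,75), (760,338), (122,550), (37,280). The bare pad's corners are at (685,143), (727,280), (547,338), (502,203).

```bash
python3 - <<'E'
from m import *
i=cams.camera_info('top'); z=np.load('top0.npz')
M=np.linalg.inv(i['world_to_cam'])
def ray(u,v,h):
    a=world(i,1.,u,v); o=M[:3,3]; return o+(a-o)*(h-o[2])/(a[2]-o[2])
def rect(cs,h,ox=110,oy=150):
    P=np.array([ray(ox-.5+(x+.5)/6.667,oy-.5+(y+.5)/6.667,h)[:2] for x,y in cs])*1000
    e=[(P[1]-P[0]),(P[2]-P[1]),(P[3]-P[2]),(P[0]-P[3])]
    L=(e[1]-e[3]); print('c',P.mean(0).round(1),'len',[round(np.linalg.norm(x),1) for x in e],'yaw long',np.degrees(np.arctan2(L[1],L[0])))
rect([(672,75),(760,338),(122,550),(37,280)],.016)
rect([(685,143),(727,280),(547,338),(502,203)],.010)
rect([(605,243),(763,285),(712,408),(556,368)],.045,240,120) # rough
W=worldmap(i,z['d'])
for u,v in [(200,185),(195,187),(207,183),(170,205),(300,160),(250,240),(160,150)]: print(u,v,W[v-1:v+2,u-1:u+2].reshape(-1,3).mean(0).round(4))
o=ctrl.get_obs(); T=R.from_euler('xyz',o['eef_rot']).as_matrix(); print(T.round(2))
C=cams.camera_info('wrist'); print(C['fx'],C['cx'],C['cy'], (T.T@(np.linalg.inv(C['world_to_cam'])[:3,3]-o['ee_pos'])).round(3), (T.T@np.linalg.inv(C['world_to_cam'])[:3,:3]).round(2))
E
```

```text
c [508.5 175.5] len [np.float64(126.6), np.float64(296.7), np.float64(127.0), np.float64(296.9)] yaw long 107.35426989627247
c [538.4  80. ] len [np.float64(65.8), np.float64(85.2), np.float64(65.0), np.float64(87.1)] yaw long 107.2074689102876
c [ 579.2 -329.8] len [np.float64(73.1), np.float64(60.4), np.float64(71.7), np.float64(60.9)] yaw long 156.0885460768585
200 185 [0.5406 0.0857 0.01  ]
195 187 [0.5346 0.1006 0.0112]
207 183 [0.533  0.0508 0.1375]
170 205 [0.4818 0.1759 0.0096]
300 160 [ 6.140e-01 -2.222e-01 -3.000e-04]
250 240 [ 0.3714 -0.0627 -0.0011]
160 150 [ 6.518e-01  2.083e-01 -3.000e-04]
[[ 0.92  0.4  -0.  ]
 [ 0.4  -0.92  0.  ]
 [ 0.   -0.   -1.  ]]
324.85458599317127 257.9144235439722 194.50684066906862 [ 0.07 -0.   -0.18] [[-0.   -0.97 -0.24]
 [ 1.   -0.   -0.  ]
 [ 0.   -0.24  0.97]]
```

```bash
cat > mv.py <<'E'
import sys
from h import *
# chain: pose list x,y,z(mm),yaw(deg); print delta from previous (first from measured)
o=ctrl.get_obs(); p=o['ee_pos']*1000; r=R.from_euler('xyz',o['eef_rot'])
print('t',o['time_s'],'pos',p.round(1),'rot',np.degrees(o['eef_rot']).round(2),'w',o['grip_width'],'F',o['force'].round(2))
for a in sys.argv[1:]:
    v=np.array([float(x) for x in a.split(',')]); rn=R.from_euler('xyz',[np.pi,0,np.radians(v[3])])
    print(a,'->',r.inv().apply(v[:3]-p).round(1),(r.inv()*rn).as_rotvec().round(4)); p,r=v[:3],rn
E
python3 mv.py 582.3,-334.2,120,74.9 582.3,-334.2,15,74.9
```

```text
t 0.1 pos [ 218.  -504.7  205. ] rot [-179.94   -0.     23.37] w 0.09372539816011649 F [-0.63  0.06  0.63]
582.3,-334.2,120,74.9 -> [402. -12.  85.] [-9.000e-04 -5.000e-04 -8.995e-01]
582.3,-334.2,15,74.9 -> [ -0.  -0. 105.] [0. 0. 0.]
```

The rows are not in the units I measure in: shifts go in shares of 500 mm and turns go in shares of pi/2 rad. I convert before sending: 402 mm / 500 = 0.804, 335 mm / 500 = 0.67, -0.9 rad / 1.5708 = -0.573.

arm_command --plan '[[[0.134,-0.004,0.028,0,0,-0.0891,-1],[0.268,-0.008,0.056,0,0,-0.1783,-1],[0.402,-0.012,0.084,0,0,-0.2674,-1],[0.536,-0.016,0.112,0,0,-0.3565,-1],[0.67,-0.02,0.14,0,0,-0.4456,-1],[0.804,-0.024,0.17,0,0,-0.5348,-1],[0.804,-0.024,0.17,0,0,-0.573,-1],[0.804,-0.024,0.17,0,0,-0.573,-1],[0.804,-0.024,0.17,0,0,-0.573,-1],[0.804,-0.024,0.17,0,0,-0.573,-1],[0.804,-0.024,0.17,0,0,-0.573,-1],[0.804,-0.024,0.17,0,0,-0.573,-1]]]'

```text
time_s: 1.3
ee_pos: [0.5813, -0.3356, 0.1211]
eef_rot: [3.141, 0.0, 1.306]
force: [0.8, -0.2, -0.4]
grip_width: 0.0941
grip_force: 0.0
```

```bash
python3 mv.py 582.3,-334.2,15,74.9; python3 - <<'E'
from m import *
i,p,d=grab('wrist'); u,v=topixel(i,[[.5823,-.3342,.045]])[0].astype(int); print(u,v)
meas('wrist',i,p,d,{'blue':(u,v,.045)},160)
E
```

```text
t 1.3 pos [ 581.3 -335.6  121.1] rot [1.7997e+02 2.0000e-02 7.4830e+01] w 0.09406025985162032 F [ 0.83 -0.22 -0.42]
582.3,-334.2,15,74.9 -> [  1.7   0.6 106.1] [ 0.0005  0.0003 -0.0012]
259 200
wrist blue c [ 583.6 -333.3] size [56.1 78. ] long-axis yaw 75.3 z 46.0 6348
```

In the tool's units: 106 mm / 500 = 0.212, 100 mm / 500 = 0.2.

arm_command --plan '[[[0.004,0.002,0.06,0,0,0,-1],[0.004,0.002,0.12,0,0,0,-1],[0.004,0.002,0.17,0,0,0,-1],[0.004,0.002,0.2,0,0,0,-1],[0.004,0.002,0.212,0,0,0,-1],[0.004,0.002,0.212,0,0,0,-1],[0.004,0.002,0.212,0,0,0,1],[0.004,0.002,0.212,0,0,0,1],[0.004,0.002,0.212,0,0,0,1],[0.004,0.002,0.212,0,0,0,1],[0.004,0.002,0.212,0,0,0,1],[0.004,0.002,0.212,0,0,0,1]]]' --squeeze 20

```text
time_s: 2.55
ee_pos: [0.584, -0.3328, 0.0147]
eef_rot: [3.141, 0.0, 1.308]
force: [0.4, 1.3, 2.3]
grip_width: 0.0561
grip_force: 20.0
```

```bash
python3 mv.py 583,-334,145,75 538.3,80,145,107.3 538.3,80,26,107.3
```

```text
t 2.55 pos [ 584.  -332.8   14.7] rot [179.98   0.    74.93] w 0.05613989593843219 F [0.44 1.3  2.29]
583,-334,145,75 -> [  -1.4   -0.6 -130.3] [ 0.0003  0.0001 -0.0012]
538.3,80,145,107.3 -> [ 388.3 -150.3   -0. ] [ 0.      0.     -0.5637]
538.3,80,26,107.3 -> [  0.  -0. 119.] [0. 0. 0.]
```

In the tool's units: -130 mm / 500 = -0.26, -115 mm / 500 = -0.23.

arm_command --plan '[[[0,0,-0.04,0,0,0,1],[0,0,-0.1,0,0,0,1],[0,0,-0.17,0,0,0,1],[0,0,-0.23,0,0,0,1],[0,0,-0.26,0,0,0,1],[0,0,-0.26,0,0,0,1]]]'

```text
time_s: 3.15
ee_pos: [0.5845, -0.3331, 0.1461]
eef_rot: [3.139, 0.001, 1.308]
force: [0.0, -0.0, -1.7]
grip_width: 0.0558
grip_force: 20.0
```

In the tool's units: 388 mm / 500 = 0.776, 387 mm / 500 = 0.774, -0.564 rad / 1.5708 = -0.3591.

arm_command --plan '[[[0.04,-0.016,0,0,0,-0.0191,1],[0.11,-0.044,0,0,0,-0.0573,1],[0.19,-0.076,0,0,0,-0.0955,1],[0.27,-0.106,0,0,0,-0.1337,1],[0.35,-0.136,0,0,0,-0.1719,1],[0.43,-0.166,0,0,0,-0.2101,1],[0.51,-0.198,0,0,0,-0.2483,1],[0.59,-0.228,0,0,0,-0.2865,1],[0.67,-0.26,0,0,0,-0.3247,1],[0.74,-0.286,0,0,0,-0.3565,1],[0.774,-0.3,0,0,0,-0.3591,1],[0.776,-0.3,0,0,0,-0.3591,1]]]'

```text
time_s: 4.35
ee_pos: [0.5388, 0.0828, 0.1426]
eef_rot: [-3.139, -0.001, 1.875]
force: [-0.4, -0.5, -1.3]
grip_width: 0.056
grip_force: 20.0
```

```bash
python3 mv.py 538.3,80,26,107.3; python3 - <<'E'
from m import *
i,p,d=grab('wrist'); np.savez('w1',p=p,d=d); cv2.imwrite('pics/w1.png',p)
i2,p2,d2=grab('top'); np.savez('t1',p=p2,d=d2)
meas('top',i2,p2,d2,{'bar':(160,193,.152)})
E
```

```text
t 4.35 pos [538.8  82.8 142.6] rot [-1.7984e+02 -5.0000e-02  1.0741e+02] w 0.05601876455603453 F [-0.38 -0.55 -1.32]
538.3,80,26,107.3 -> [ -2.7  -1.  116.6] [-0.0027 -0.0008  0.0019]
top bar c [515.8 159.5] size [19.4 31.1] long-axis yaw 103.0 z 151.6 85
```

View pics/w1.png

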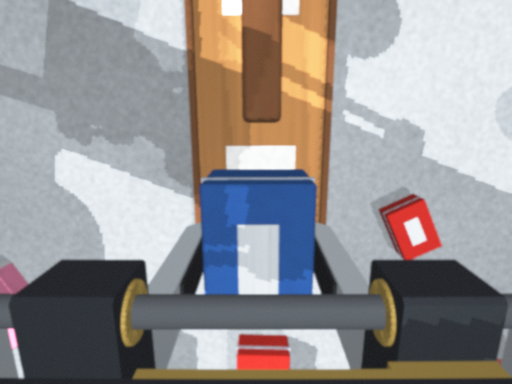

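The wrist view shows the blue tin (258,235) aligned with the caddy, with the bare pad's far edge at (260,148) and the handle at (262,60). Descending.

In the tool's units: 100 mm / 500 = 0.2, 88 mm / 500 = 0.176.

arm_command --plan '[[[-0.002,-0.002,0.04,0,0,0,1],[-0.002,-0.002,0.09,0,0,0,1],[-0.002,-0.002,0.14,0,0,0,1],[-0.002,-0.002,0.176,0,0,0,1],[-0.002,-0.002,0.2,0,0,0,1],[-0.002,-0.002,0.2,0,0,0,1],[-0.002,-0.002,0.2,0,0,0,1],[-0.002,-0.002,0.2,0,0,0,1]]]'

```text
time_s: 5.25
ee_pos: [0.5398, 0.0794, 0.0454]
eef_rot: [3.14, 0.0, 1.872]
force: [0.8, 0.1, -1.0]
grip_width: 0.0558
grip_force: 20.0
```

```bash
python3 mv.py 538.3,80,25.5,107.3
```

```text
t 5.25 pos [539.8  79.4  45.4] rot [1.7992e+02 2.0000e-02 1.0723e+02] w 0.05580540414763617 F [ 0.77  0.14 -0.99]
538.3,80,25.5,107.3 -> [ 1.  -1.3 19.9] [ 0.0015  0.0004 -0.0012]
```

In the tool's units: 20 mm / 500 = 0.04, 18 mm / 500 = 0.036.

arm_command --plan '[[[0,-0.002,0.016,0,0,0,1],[0,-0.002,0.03,0,0,0,1],[0,-0.002,0.036,0,0,0,1],[0,-0.002,0.04,0,0,0,1],[0,-0.002,0.04,0,0,0,1],[0,-0.002,0.04,0,0,0,1]]]'

```text
time_s: 5.85
ee_pos: [0.5383, 0.0794, 0.0246]
eef_rot: [-3.141, -0.0, 1.872]
force: [-3.0, -0.4, 3.2]
grip_width: 0.0556
grip_force: 20.0
```

Contact (Fz changed by about +4 N). Releasing and lifting.

In the tool's units: -130 mm / 500 = -0.26, -100 mm / 500 = -0.2.

arm_command --plan '[[[0,0,0,0,0,0,-0.5],[0,0,0,0,0,0,-0.7],[0,0,0,0,0,0,-0.7],[0,0,0,0,0,0,-0.7],[0,0,0,0,0,0,-0.7],[0,0,-0.02,0,0,0,-0.7],[0,0,-0.06,0,0,0,-0.7],[0,0,-0.12,0,0,0,-0.7],[0,0,-0.2,0,0,0,-0.8],[0,0,-0.26,0,0,0,-1],[0,0,-0.26,0,0,0,-1]]]'

```text
time_s: 6.95
ee_pos: [0.54, 0.0795, 0.1594]
eef_rot: [3.134, 0.002, 1.872]
force: [0.5, -1.2, -0.8]
grip_width: 0.0936
grip_force: 0.0
```

```bash
python3 mv.py 604.4,-119.5,130,105.3; python3 - <<'E'
from m import *
i,p,d=grab('wrist'); print(i['world_to_cam'][2]); u,v=topixel(i,[[.5383,.080,.055]])[0].astype(int); print(u,v)
meas('wrist',i,p,d,{'blue':(u,v,.055)},150)
cv2.imwrite('pics/w2.png',p)
E
```

```text
t 6.95 pos [540.   79.5 159.4] rot [1.7958e+02 9.0000e-02 1.0725e+02] w 0.09360741618683065 F [ 0.46 -1.23 -0.84]
604.4,-119.5,130,105.3 -> [-209.1    2.3   29.8] [0.0073 0.0015 0.034 ]
[ 0.07789588 -0.22865663 -0.97038568  0.32271332]
255 192
wrist blue c [537.6  79. ] size [56.1 78.1] long-axis yaw 107.4 z 56.0 5235
```

View pics/w2.png

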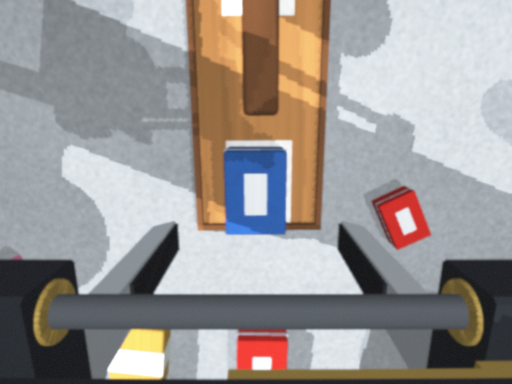

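Wrist view: the blue tin (256,192) stands on its pad, clearly within tolerance, and the small red decoy is at (400,217). Next is the red tin.

In the tool's units: -209 mm / 500 = -0.418, -205 mm / 500 = -0.41, 0.034 rad / 1.5708 = 0.0216.

arm_command --plan '[[[-0.04,0,0,0,0,0,-1],[-0.12,0.002,0.01,0,0,0.0064,-1],[-0.2,0.002,0.02,0,0,0.0127,-1],[-0.28,0.004,0.04,0,0,0.0191,-1],[-0.36,0.004,0.056,0,0,0.0216,-1],[-0.41,0.004,0.06,0,0,0.0216,-1],[-0.418,0.004,0.06,0,0,0.0216,-1],[-0.418,0.004,0.06,0,0,0.0216,-1],[-0.418,0.004,0.06,0,0,0.0216,-1]]]'

```text
time_s: 7.9
ee_pos: [0.6019, -0.1186, 0.1242]
eef_rot: [-3.141, -0.0, 1.839]
force: [0.7, -0.1, 0.1]
grip_width: 0.0939
grip_force: 0.0
```

```bash
python3 - <<'E'
from m import *
i,p,d=grab('wrist'); u,v=topixel(i,[[.6044,-.1195,.036]])[0].astype(int); print(u,v)
meas('wrist',i,p,d,{'red':(u,v,.036)},150)
E
python3 mv.py 604.4,-119.5,12,105.3
```

```text
260 200
wrist red c [ 605.5 -118.4] size [56.  78.5] long-axis yaw 105.9 z 37.0 5760
t 7.95 pos [ 602.  -118.5  124.5] rot [-1.7999e+02 -1.0000e-02  1.0536e+02] w 0.0939912909082736 F [ 0.52 -0.01 -0.38]
604.4,-119.5,12,105.3 -> [ -1.7   2.1 112.5] [-0.0001 -0.0002  0.0011]
```

arm_command --plan '[[[-0.002,0.006,0.06,0,0,0,-1],[-0.002,0.006,0.12,0,0,0,-1],[-0.002,0.006,0.176,0,0,0,-1],[-0.002,0.006,0.21,0,0,0,-1],[-0.002,0.006,0.224,0,0,0,-1],[-0.002,0.006,0.224,0,0,0,-1],[-0.002,0.006,0.224,0,0,0,1],[-0.002,0.006,0.224,0,0,0,1],[-0.002,0.006,0.224,0,0,0,1],[-0.002,0.006,0.224,0,0,0,1],[-0.002,0.006,0.224,0,0,0,1],[-0.002,0.006,0.224,0,0,0,1]]]' --squeeze 20

```text
time_s: 9.15
ee_pos: [0.6055, -0.1199, 0.0127]
eef_rot: [3.141, 0.0, 1.838]
force: [-1.0, -0.2, 2.9]
grip_width: 0.056
grip_force: 20.0
```

In the tool's units: -145 mm / 500 = -0.29, -140 mm / 500 = -0.28.

arm_command --plan '[[[0,0,-0.04,0,0,0,1],[0,0,-0.1,0,0,0,1],[0,0,-0.17,0,0,0,1],[0,0,-0.24,0,0,0,1],[0,0,-0.28,0,0,0,1],[0,0,-0.29,0,0,0,1],[0,0,-0.29,0,0,0,1]]]'

```text
time_s: 9.85
ee_pos: [0.6053, -0.1199, 0.1573]
eef_rot: [3.141, 0.0, 1.838]
force: [-0.5, -0.1, -1.1]
grip_width: 0.0558
grip_force: 20.0
```

```bash
python3 mv.py 538,79,160,107.4
```

```text
t 9.85 pos [ 605.3 -119.9  157.3] rot [1.7999e+02 1.0000e-02 1.0530e+02] w 0.05575864529818786 F [-0.49 -0.11 -1.12]
538,79,160,107.4 -> [209.6 -12.4  -2.8] [ 0.0002  0.0001 -0.0367]
```

In the tool's units: 209 mm / 500 = 0.418, 208 mm / 500 = 0.416, -0.037 rad / 1.5708 = -0.0236.

arm_command --plan '[[[0.03,-0.002,0,0,0,0,1],[0.09,-0.006,0,0,0,-0.0064,1],[0.16,-0.01,0,0,0,-0.0127,1],[0.23,-0.014,0,0,0,-0.0191,1],[0.3,-0.018,0,0,0,-0.0236,1],[0.36,-0.022,0,0,0,-0.0236,1],[0.4,-0.024,0,0,0,-0.0236,1],[0.416,-0.024,0,0,0,-0.0236,1],[0.418,-0.024,0,0,0,-0.0236,1],[0.418,-0.024,0,0,0,-0.0236,1],[0.418,-0.024,0,0,0,-0.0236,1]]]'

```text
time_s: 10.95
ee_pos: [0.5387, 0.0778, 0.1571]
eef_rot: [-3.141, 0.0, 1.874]
force: [-0.3, -0.1, 0.3]
grip_width: 0.0563
grip_force: 20.0
```

In the tool's units: 70 mm / 500 = 0.14, 62 mm / 500 = 0.124.

arm_command --plan '[[[0,0,0.04,0,0,0,1],[0,0,0.09,0,0,0,1],[0,0,0.124,0,0,0,1],[0,0,0.14,0,0,0,1],[0,0,0.14,0,0,0,1],[0,0,0.14,0,0,0,1],[0,0,0.14,0,0,0,1]]]'

```text
time_s: 11.65
ee_pos: [0.5391, 0.0785, 0.0884]
eef_rot: [3.14, 0.0, 1.875]
force: [-0.1, 0.0, -1.5]
grip_width: 0.0556
grip_force: 20.0
```

```bash
python3 mv.py 538,79,68,107.4; python3 - <<'E'
from m import *
i,p,d=grab('wrist'); cv2.imwrite('pics/w3.png',p)
E
```

```text
t 11.65 pos [539.1  78.5  88.4] rot [1.7991e+02 2.0000e-02 1.0741e+02] w 0.05559234792495961 F [-0.06  0.   -1.46]
538,79,68,107.4 -> [ 0.8 -1.  20.4] [0.0015 0.0004 0.0001]
```

View pics/w3.png

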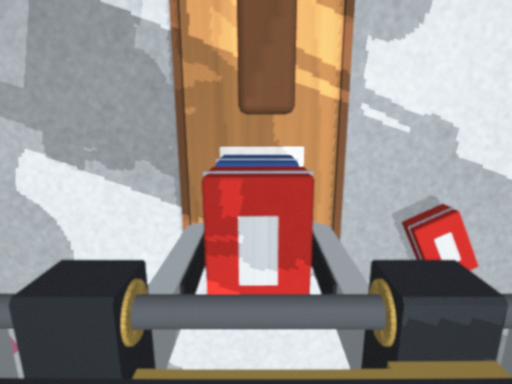

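The red tin (258,232) sits centred over the blue one (258,160). Lowering about 20 mm.

In the tool's units: 20 mm / 500 = 0.04, 18 mm / 500 = 0.036.

arm_command --plan '[[[0,-0.002,0.016,0,0,0,1],[0,-0.002,0.028,0,0,0,1],[0,-0.002,0.036,0,0,0,1],[0,-0.002,0.04,0,0,0,1],[0,-0.002,0.04,0,0,0,1],[0,-0.002,0.04,0,0,0,1]]]'

```text
time_s: 12.3
ee_pos: [0.5376, 0.0783, 0.0676]
eef_rot: [-3.141, -0.0, 1.875]
force: [-3.6, -0.8, 4.9]
grip_width: 0.0558
grip_force: 20.0
```

In the tool's units: -130 mm / 500 = -0.26, -100 mm / 500 = -0.2.

arm_command --plan '[[[0,0,0,0,0,0,-0.5],[0,0,0,0,0,0,-0.7],[0,0,0,0,0,0,-0.7],[0,0,0,0,0,0,-0.7],[0,0,0,0,0,0,-0.7],[0,0,-0.02,0,0,0,-0.7],[0,0,-0.06,0,0,0,-0.7],[0,0,-0.12,0,0,0,-0.7],[0,0,-0.2,0,0,0,-0.7],[0,0,-0.26,0,0,0,-0.7],[0,0,-0.26,0,0,0,-0.7],[0,0,-0.26,0,0,0,-0.7]]]'

```text
time_s: 13.5
ee_pos: [0.5377, 0.0783, 0.198]
eef_rot: [3.14, 0.0, 1.875]
force: [-0.1, -0.0, -1.1]
grip_width: 0.0799
grip_force: 0.0
```

```bash
python3 - <<'E'
from m import *
i,p,d=grab('wrist'); np.savez('w4',p=p,d=d); u,v=topixel(i,[[.538,.079,.091]])[0].astype(int)
a,b=topixel(i,[[.509,.176,.152]])[0].astype(int); print(u,v,a,b)
meas('wrist',i,p,d,{'red':(u,v,.092),'bar':(a,max(b,2),.152)},150)
E
python3 mv.py 508.9,175.7,205,107.3 508.9,175.7,130,107.3
```

```text
258 192 261 64
wrist red c [536.3  80.1] size [56.1 77.4] long-axis yaw 107.6 z 92.0 5132
wrist bar c [510.9 176.5] size [19.8 63.1] long-axis yaw 107.0 z 152.9 3103
t 13.55 pos [537.3  78.2 197. ] rot [-1.7996e+02 -1.0000e-02  1.0742e+02] w 0.07980118345474933 F [ 1.16  0.57 -0.58]
508.9,175.7,205,107.3 -> [101.5   2.1  -8. ] [-0.0007 -0.0002  0.002 ]
508.9,175.7,130,107.3 -> [ 0. -0. 75.] [0. 0. 0.]
```

In the tool's units: 101 mm / 500 = 0.202, 90 mm / 500 = 0.18.

arm_command --plan '[[[0.02,0.002,-0.02,0,0,0,-0.7],[0.07,0.004,-0.02,0,0,0,-0.7],[0.13,0.004,-0.02,0,0,0,-0.7],[0.18,0.004,-0.016,0,0,0,-0.7],[0.202,0.004,-0.016,0,0,0,-0.7],[0.202,0.004,-0.016,0,0,0,-0.7],[0.202,0.004,-0.016,0,0,0,-0.7],[0.202,0.004,-0.016,0,0,0,-0.7]]]'

```text
time_s: 14.35
ee_pos: [0.5096, 0.1744, 0.2054]
eef_rot: [-3.141, 0.0, 1.874]
force: [-0.3, -0.0, -0.0]
grip_width: 0.0798
grip_force: 0.0
```

```bash
python3 mv.py 509.3,176,121,107.3
```

```text
t 14.35 pos [509.6 174.4 205.4] rot [-1.7999e+02  1.0000e-02  1.0736e+02] w 0.07981835183617664 F [-0.34 -0.01 -0.02]
509.3,176,121,107.3 -> [ 1.6  0.2 84.4] [-0.0002  0.0001  0.0011]
```

In the tool's units: 84 mm / 500 = 0.168, 82 mm / 500 = 0.164.

arm_command --plan '[[[0.002,0,0.05,0,0,0,-0.7],[0.002,0,0.1,0,0,0,-0.7],[0.002,0,0.144,0,0,0,-0.7],[0.002,0,0.164,0,0,0,-0.7],[0.002,0,0.168,0,0,0,-0.7],[0.002,0,0.168,0,0,0,-0.5],[0.002,0,0.168,0,0,0,-0.2],[0.002,0,0.168,0,0,0,0.1],[0.002,0,0.168,0,0,0,0.3],[0.002,0,0.168,0,0,0,0.5],[0.002,0,0.168,0,0,0,0.6],[0.002,0,0.168,0,0,0,0.7]]]' --squeeze 50

```text
time_s: 15.55
ee_pos: [0.509, 0.1762, 0.1215]
eef_rot: [3.142, -0.0, 1.875]
force: [0.0, -0.1, -1.0]
grip_width: 0.0274
grip_force: 0.0
```

arm_command --plan '[[[0,0,0,0,0,0,1],[0,0,0,0,0,0,1],[0,0,0,0,0,0,1],[0,0,0,0,0,0,1],[0,0,0,0,0,0,1]]]'

```text
time_s: 16.05
ee_pos: [0.5093, 0.1763, 0.1216]
eef_rot: [3.141, 0.0, 1.875]
force: [4.3, 0.6, 0.1]
grip_width: 0.0196
grip_force: 50.0
```

Firm grip. Lifting slowly.

In the tool's units: -40 mm / 500 = -0.08, -37 mm / 500 = -0.074.

arm_command --plan '[[[0,0,-0.004,0,0,0,1],[0,0,-0.01,0,0,0,1],[0,0,-0.018,0,0,0,1],[0,0,-0.028,0,0,0,1],[0,0,-0.04,0,0,0,1],[0,0,-0.052,0,0,0,1],[0,0,-0.064,0,0,0,1],[0,0,-0.074,0,0,0,1],[0,0,-0.08,0,0,0,1],[0,0,-0.08,0,0,0,1]]]'

```text
time_s: 17.05
ee_pos: [0.5092, 0.1763, 0.1619]
eef_rot: [3.141, 0.0, 1.875]
force: [-0.5, 0.3, -8.4]
grip_width: 0.02
grip_force: 50.0
```

```bash
python3 mv.py; python3 - <<'E'
from m import *
i,p,d=grab('side'); cv2.imwrite('pics/s5.png',cv2.resize(p[180:340,150:300],(750,600),interpolation=cv2.INTER_CUBIC))
print(ctrl.get_obs()['moment'])
E
```

```text
t 17.05 pos [509.2 176.3 161.9] rot [179.96   0.   107.42] w 0.020039042325209654 F [-0.45  0.28 -8.37]
[-0.0303641  -0.06515743 -0.01005842]
```

View pics/s5.png

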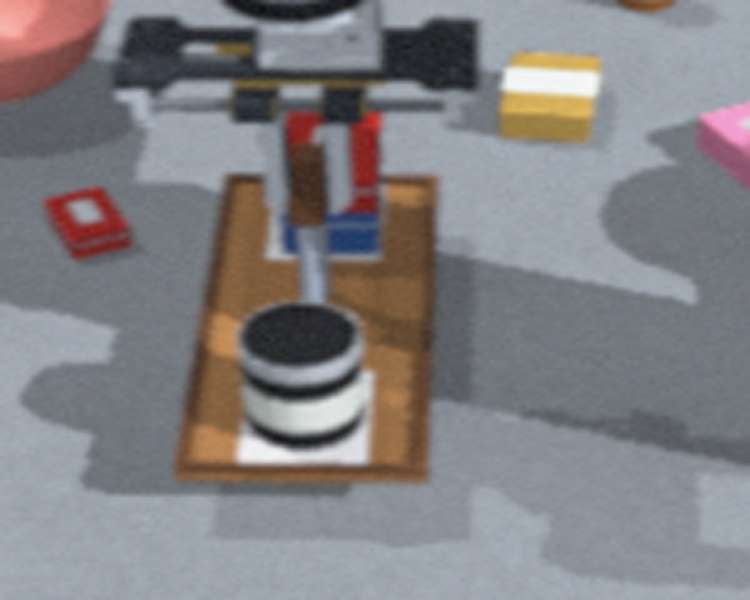

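The side view shows the caddy lifted and level, with the canister at (300,370) and the tins stacked at (335,190). Lifting the remaining 80 mm.

In the tool's units: -80 mm / 500 = -0.16, -79 mm / 500 = -0.158.

arm_command --plan '[[[0,0,-0.006,0,0,0,1],[0,0,-0.018,0,0,0,1],[0,0,-0.034,0,0,0,1],[0,0,-0.052,0,0,0,1],[0,0,-0.07,0,0,0,1],[0,0,-0.088,0,0,0,1],[0,0,-0.106,0,0,0,1],[0,0,-0.124,0,0,0,1],[0,0,-0.14,0,0,0,1],[0,0,-0.152,0,0,0,1],[0,0,-0.158,0,0,0,1],[0,0,-0.16,0,0,0,1]]]'

```text
time_s: 18.3
ee_pos: [0.5091, 0.1762, 0.2416]
eef_rot: [3.141, 0.0, 1.875]
force: [0.4, 0.5, -9.4]
grip_width: 0.0197
grip_force: 50.0
```

arm_command --plan '[[[0,0,0,0,0,0,1],[0,0,0,0,0,0,1],[0,0,0,0,0,0,1],[0,0,0,0,0,0,1],[0,0,0,0,0,0,1],[0,0,0,0,0,0,1]]]'

```text
time_s: 18.9
ee_pos: [0.509, 0.1762, 0.2414]
eef_rot: [-3.141, -0.0, 1.875]
force: [-0.3, 0.1, -8.0]
grip_width: 0.0198
grip_force: 50.0
```

```bash
python3 mv.py; python3 - <<'E'
from m import *
i,p,d=grab('side'); cv2.imwrite('pics/s6.png',cv2.resize(p[140:320,130:300],(680,600)))
W=worldmap(i,d); w=W[140:330,130:300].reshape(-1,3)
c=np.array([.509,.176]);y=np.array([-np.sin(np.radians(17.4)),np.cos(np.radians(17.4))]);x=np.array([y[1],-y[0]])
q=w[:,:2]-c; a=q@x;b=q@y
m=(w[:,2]>.11)&(w[:,2]<.15)&(abs(a)<.056)&(abs(b)<.142)
A=np.c_[a,b,np.ones(len(a))][m]; z=w[m,2]
for _ in range(6):
    s=np.linalg.lstsq(A,z,rcond=None)[0]; k=abs(A@s-z)<.004; A,z=A[k],z[k]
print('tray plane slope x,y, z',s.round(4),len(z))
E
```

```text
t 18.9 pos [509.  176.2 241.4] rot [-179.99   -0.    107.42] w 0.019846290387836505 F [-0.33  0.1  -8.04]
tray plane slope x,y, z [ 0.0023 -0.0009  0.1306] 1573
```

View pics/s6.png

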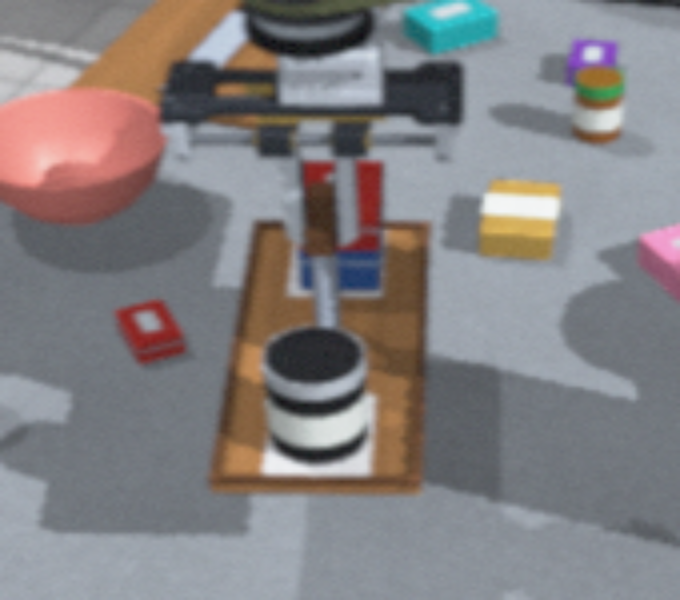

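The view shows the caddy about 12 cm up and level (tray slope under 0.003), with the canister at (316,395) and the stacked tins at (342,225) in place.

```bash
python3 -c "
from station import ctrl
print(ctrl.hand_in())"
```

```text
the job is handed in; nothing more can be done
None
```

I loaded the caddy with the blue tin on its pad and the red tin on top, lifted it by the handle and handed the job in at about 19 s; it was held level and still about 12 cm up with the canister in place, and no verdict came back.

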